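Line up the drilling jig with its guide rod

TASK

Set the brass bush, head up, fully home in the hole of the drilling jig's blue top plate and leave it seated there. Then take the steel guide rod by its red head, lower it through the brass bush and on through the brass-lined hole of the lower plate, and finish holding it upright there for a classmate to clip: still in the gripper, its tip sticking clearly out below the lower plate but well off the table. Leave everything else where it is.

Things in the scene. Friction and masses are not known exactly. Their poses are not given: they have to be found in the camera images.
- jig_pocket (a point): Centre of the 23 mm round hole in the fixed jig's blue top plate, on its upper face, 116 mm above the table. The plate is 80 mm (x) by 122 mm (y), 18 mm thick; a plywood plate of the same outline lies 38 mm below it, both between beech cheeks 90 mm deep and 14 mm thick (150 mm overall, 188 mm over their low feet) that end level with the blue plate. z is up.
- jig_lower (a point): Centre of the 14 mm brass-lined through hole in the jig's lower (plywood) plate, on the plate's upper face, 60 mm above the table and straight below jig_pocket. The plate is 15 mm thick; below it are 45 mm of free air down to the table.
- bush_mid (a point): Centre (half-way up) of the loose brass bush, 34 mm tall, about 90 g: below, a barrel 16 mm long, 20 mm across, tapered at its foot; above, a head 18 mm tall, 30 mm across; a 14 mm bore runs through. z points from barrel to head. It starts standing head up on the green cutting mat. Seated, the barrel is in the hole, the head's underside rests on the blue plate and this point is 1 mm above jig_pocket.
- mat: Green cutting mat fixed to the table, 80 mm (x) by 160 mm (y), 4 mm thick, origin under its centre. The brass and the black bush stand on it, about 80 mm apart along its y axis, either way round.
- rod_head (a point): Centre of the red plastic head, a flat block 20 mm (x) by 30 mm (y), 32 mm tall, of the loose guide rod, about 140 g. The steel shank below is 12 mm across and 140 mm long, with a 4 mm tapered foot (8 mm across at the end). z is up. It starts upright in one of the rack's holes, its y axis along the line of holes, its foot 8 mm and this point 164 mm above the table.
- rack: Wooden block fixed to the table, 60 mm (x) by 150 mm (y), 70 mm tall, origin under its centre; two round holes in its top, 13 mm across and 62 mm deep, 80 mm apart along its y axis, hold the guide rod and the plain dowel, either way round.
- rod_tip (a point): Centre of the lower end of the guide rod's shank, 156 mm below rod_head along the rod.
- dowel_mid (a point): Middle (63 mm from either end) of a plain wooden dowel, 12 mm diameter and 126 mm long, upright in the rack's other hole, its top 134 mm above the table. Leave alone.
- spare_mid (a point): Centre of a black plastic bush of the same outside shape as the brass one but with an 8 mm bore, standing on the green cutting mat. Leave alone.
- level: Orange spirit level, 50 x 230 x 22 mm, lying flat beyond the jig; origin under its centre. Leave alone.
- muffs: Yellow ear defenders, 130 x 140 mm, 90 mm tall; origin between the cups on the table. Leave alone.
- cup: Clear plastic cup, 72 mm across, 100 mm tall; origin under its centre. Leave alone.
- pot_red: Small red paint pot with white cap, 40 mm across, 55 mm tall; origin under its centre. Leave alone.
- pot_green: Small green paint pot with white cap, 40 mm across, 55 mm tall; origin under its centre. Leave alone.
Mind the look-alikes: they are no part of the job. Of the things shaped like the part that bears rod_head, the bare steel one is meant.

How it is judged:
On the way, in this order (a step that is already met when the one before it is completed fails the run):
1. the brass bush stands head up, fully home in the blue plate's hole, and the gripper has let go of it (horizontal distance between bush_mid and jig_pocket below 0.004 m and z of bush_mid in the frame of jig_pocket between -0.003 and 0.004 m and angle between bush_mid's own z axis and vertical below 0.1 rad and contact force between the fingers and bush below 0.1 N), for 0.3 s.
2. with the bush still seated, the rod's tip has passed down through it, below the blue plate but still above the lower plate (horizontal distance between bush_mid and jig_pocket below 0.004 m and z of bush_mid in the frame of jig_pocket between -0.003 and 0.004 m and angle between bush_mid's own z axis and vertical below 0.1 rad and z of rod_tip in the frame of jig_pocket below -0.02 m and z of rod_tip in the frame of jig_lower above -0.005 m and horizontal distance between rod_tip and jig_pocket below 0.01 m), for 0.05 s.
At the end, for the whole second after the job is handed in: Bush seated head up (4 mm off centre or height, 0.1 rad tilt at most). Rod through it and the lower plate, tip over 3 mm below that plate, over 4 mm off the table, within 6 mm of the hole's axis, upright within 0.08 rad, still (under 20 mm/s), held by the fingers (over 1 N) (horizontal distance between bush_mid and jig_pocket below 0.004 m and z of bush_mid in the frame of jig_pocket between -0.003 and 0.004 m and angle between bush_mid's own z axis and vertical below 0.1 rad and z of rod_tip in the frame of jig_lower below -0.018 m and height (world z) of rod_tip above 0.004 m and horizontal distance between rod_tip and jig_lower below 0.006 m and angle between rod_head's own z axis and vertical below 0.08 rad and contact force between the fingers and rod above 1 N and linear speed of rod below 0.02 m/s); the arm keeps its last pose, push and grip.
It fails at once if the plain dowel or the black bush is moved by more than 30 mm (distance of any of dowel_mid, spare_mid from where it was at the start of the episode above 0.03 m).
It fails at once if another thing on the table is moved by more than 30 mm (distance of any of level, muffs, cup, pot_red, pot_green from where it was at the start of the episode above 0.03 m).
It also fails if it takes over 69 s, if anything falls off the work surface, if the arm or the gripper's body presses on something with over 40 N, if the wrist force passes 120 N, or if a joint passes its speed limit or range.

ROBOT

A 6-joint arm with a two-finger parallel gripper is mounted at the origin on the work surface. World frame = base frame: x ahead of the robot, y to its left, z up, the work surface at z = 0. Lengths are in m, angles in rad, forces in N, time in s.
With the tool pointing down it reaches from about 0.3 to 0.775 m from the base axis. Payload 14.6 kg.
Tool frame: the origin (TCP) lies at the very end of the fingers, on their centre line; the grasp point (between the pads) lies 19 mm behind it; x points along the fingers, z is the direction in which the jaws open and shut, and the axes are right-handed (so a half turn about x gives the same grasp; the last joint's range is limited). The gripper opens to 94 mm and grips with 3 to 60 N. Pads are 16 mm wide; open, the fingers measure 119 mm over their backs; the gripper's body (75 mm by 177 mm) begins 78 mm behind the grasp point.
Start: joints at [-1.21, 0.3, 1.521, -0, 1.321, -0.067], TCP at [0.228, -0.5, 0.205] pointing down, gripper open.
Joint ranges: [-3.03, 3.03], [-0.79, 2.21], [0.23, 2.52], [-1.04, 4.18], [0, 3.07], [-2.55, 2.55]. Speed limits (rad/s): [2.22, 2.22, 2.57, 3.14, 3.14, 3.14].

INTERFACE

Orientations are given as [roll, pitch, yaw] about the fixed x, y, z axes, in that order (R = Rz(yaw) Ry(pitch) Rx(roll)).
In Python, from station import ctrl gives the robot as it stands. The module is installed in compiled form; this text tells all that it offers.
- The arm moves only by the tool servo_tool, never from a script. Its argument "motion" is one flat list of numbers, 4 for each row, row after row: the shift along the tool's x, y, z in mm, then the turn about the tool's x in degrees. In form: [dx, dy, dz, roll, dx, dy, dz, roll, ...]. A call has 1 to 20 rows; each row is the pose to reach, as a shift and turn from the pose commanded when the call began, along the tool's axes at that moment; what a row does not reach only later rows make up. A row lasts 1/8 s, in which the tool goes at most 62.5 mm and 10.7 degrees, less where a joint would pass 70% of its speed; a pose out of reach is approached as far as the arm can. A call with a gripper value outside its range is refused whole. "gripper" is the opening, from 0 (shut) to 1 (fully open), set as the call begins (left out, the last holds). The fingers move at their own pace and stop on an object; "force" is the grip in N (left out, the last holds). Time passes only in rows, so rows that repeat a pose let the fingers close. It gives the time, the measured TCP pose, the force and the opening at its end, in the units of the state.
- ctrl.get_obs(): the state, without advancing time (a new reading comes with each control period).
- ctrl.camera(name): name is "scene" or "top" or "wrist"; returns a dict with "color" (480x640x3 uint8, red, green, blue), "z_map" (480x640 float32, m along the optical axis (not along the pixel's ray), 0 where there is no reading), "fx", "fy", "cx", "cy" (pixels), "rvec" (rotation vector, rad) and "tvec" (3), from world to camera coordinates, as OpenCV has them. Camera axes: x right, y down, z forward; pixel columns grow to the right and rows downward; lengths in m; the calibration is good to about 2 mm. A picture is of the moment at which its call begins.
- ctrl.hand_in(): hands the job in, once; it reports no verdict.
The state is a dict: "time_s": time; "qpos": joint angles; "joint_vel": joint speeds; "tau": joint torques, N m; "ee_pos": TCP position; "eef_rot": TCP orientation; "force": force on the tool from outside, world axes, zero at the start; "moment": the same for the moment, N m; "grip_width": finger opening in m.
Only numpy, scipy, OpenCV 4.12 (cv2) and the standard library are available. Lean on these libraries where they do the work, as an engineer would, in place of code of your own. Each camera call takes 0.05 s, during which the arm holds its last target.

## Working session

There is one attempt and no reset: what is moved stays moved. The work goes in short steps, Python scripts to look and compute and a tool call to move; the robot and the scene stay as the last step left them, time stands still between calls to the robot, and variables do not carry over. Pictures are saved under pics/ and viewed, and the job is handed in when it is done.

Besides the shell and the picture viewer there is one more tool, called after "Request:" by a JSON object that holds its "name" and its "arguments", one argument or row to a line. servo_tool: Moves the arm, as the interface text tells. Its arguments: {"type":"object","properties":{"motion":{"type":"array","items":{"type":"number"}},"gripper":{"type":"number"},"force":{"type":"number"}},"required":["motion"]}

```bash
ls; mkdir -p pics
cat > h.py <<'E'
import numpy as np, cv2
from station import ctrl
def cam(n):
    c=ctrl.camera(n); c['R']=cv2.Rodrigues(np.array(c['rvec'],float))[0]; c['t']=np.array(c['tvec'],float).ravel(); return c
def save(c,n,box=None,s=1):
    im=c['color'][:,:,::-1]
    if box: im=im[box[1]:box[3],box[0]:box[2]]
    if s!=1: im=cv2.resize(im,None,fx=s,fy=s,interpolation=cv2.INTER_CUBIC)
    cv2.imwrite('pics/'+n+'.png',im)
def ray(c,u,v):
    d=c['R'].T@np.array([(u-c['cx'])/c['fx'],(v-c['cy'])/c['fy'],1.]); o=-c['R'].T@c['t']; return o,d
def onz(c,u,v,z):
    o,d=ray(c,u,v); return o+d*(z-o[2])/d[2]
def cloud(c):
    z=c['z_map']; v,u=np.mgrid[:480,:640]
    p=np.stack([(u-c['cx'])/c['fx']*z,(v-c['cy'])/c['fy']*z,z],-1)
    w=(p-c['t'])@c['R']; w[z==0]=np.nan; return w
def proj(c,P):
    q=c['R']@np.array(P)+c['t']; return c['fx']*q[0]/q[2]+c['cx'],c['fy']*q[1]/q[2]+c['cy']
E
python3 - <<'E'
from h import *
for n in ['scene','top','wrist']:
    c=cam(n); save(c,n+'0'); print(n,c['fx'],c['fy'],c['cx'],c['cy'],-c['R'].T@c['t'],c['R'].round(3).tolist())
print(ctrl.get_obs())
E
```

```text
pics
scene 561.6285308735555 561.6285308735555 327.28933422777357 243.50048065356975 [1.27988292 0.90299136 0.81641199] [[-0.794, 0.608, 0.004], [0.327, 0.432, -0.841], [-0.513, -0.666, -0.541]]
top 552.6014838373633 552.6014838373633 313.4481962901004 238.44847789425086 [0.4005089  0.064776   1.27860817] [[-0.013, -1.0, 0.001], [-0.98, 0.013, -0.2], [0.2, -0.003, -0.98]]
wrist 425.3230386026689 425.3230386026689 322.7040365079473 242.98944356877797 [ 0.29442585 -0.46993518  0.3843954 ] [[0.415, -0.91, -0.001], [-0.88, -0.402, 0.255], [-0.232, -0.105, -0.967]]
{'time_s': 0.15, 'qpos': array([-1.20957776e+00,  3.00342125e-01,  1.52141515e+00,  2.35442588e-06,
        1.32070782e+00, -6.65915512e-02]), 'joint_vel': array([ 0.00120156, -0.00278431, -0.00063407, -0.00062693,  0.0012533 ,
        0.00136746]), 'tau': array([-1.34598184e-03, -5.31963873e+01, -3.52819347e+01,  7.07901386e-02,
        2.36015045e-02, -6.16285092e-05]), 'ee_pos': array([ 0.22811723, -0.50024979,  0.20502728]), 'eef_rot': array([3.07238701, 1.56992387, 1.92940022]), 'force': array([1.39060311, 0.34490085, 0.35832566]), 'moment': array([ 0.00646618, -0.01021235,  0.00089406]), 'grip_width': 0.0938265823276089}
```

View pics/scene0.png

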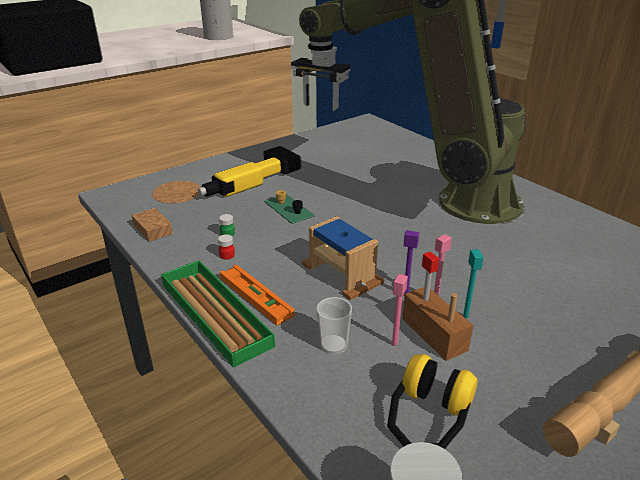

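View pics/top0.png

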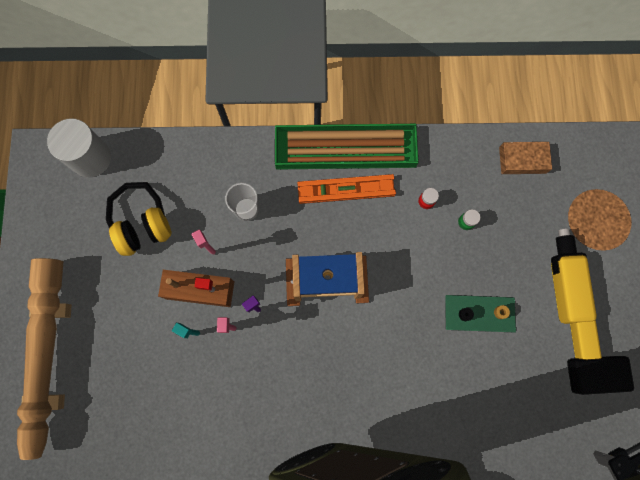

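View pics/wrist0.png

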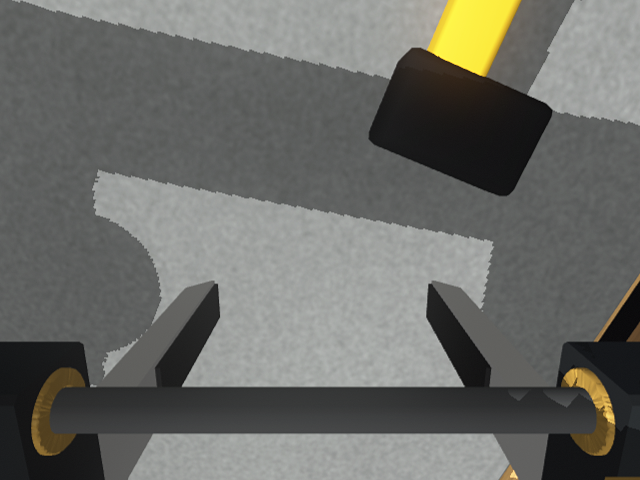

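Candidates for the bush are brass at top (503,312) and black at top (466,313). For the rod they are the red head on a steel shank in the rack, top (203,284), and the dowel at top (169,283). There are also free-standing pins: pink (200,239), pink (223,325), purple (251,304) and teal (181,330). I choose the brass bush and the red head, and check both in close crops.

Run:
```python
from h import *
c=cam('scene'); a=cv2.resize(c['color'][215:365,340:490],None,fx=4,fy=4,interpolation=2)[:,:,::-1]
cv2.imwrite('pics/rod_crop.png',a)
w=cloud(c)
t=cam('top'); b=np.hstack([cv2.resize(t['color'][225:345,150:270],(400,400),interpolation=2),cv2.resize(t['color'][275:355,440:520],(400,400),interpolation=2)])
cv2.imwrite('pics/top_crop.png',b[:,:,::-1])
wt=cloud(t)
def blob(c,w,name,lo,hi,box,f=None):
    hsv=cv2.cvtColor(c['color'],cv2.COLOR_RGB2HSV); m=cv2.inRange(hsv,lo,hi); k=np.zeros_like(m); k[box[1]:box[3],box[0]:box[2]]=255; m&=k
    n,l,s,ce=cv2.connectedComponentsWithStats(m); i=1+np.argmax(s[1:,4]); p=w[l==i]; 
    print(name,s[i],ce[i].round(1),'med',np.nanmedian(p,0).round(4),'lo',np.nanpercentile(p,3,axis=0).round(4),'hi',np.nanpercentile(p,97,axis=0).round(4)); return l==i
for nm,lo,hi,bx in [('red',(0,180,90),(6,255,255),(150,260,240,310)),('blue',(105,120,40),(125,255,255),(280,240,380,310)),('mat',(60,60,30),(90,255,255),(430,285,530,340)),('brass',(12,80,60),(30,255,255),(480,295,520,330)),('black',(0,0,0),(180,255,30),(455,300,478,326))]:
    blob(t,wt,nm,lo,hi,bx)
```

```text
red [194 277  16  13 164] [201.8 283.3] med [0.5369 0.2852 0.1803] lo [0.527  0.2711 0.1544] hi [0.5474 0.2993 0.1837]
blue [ 299  254   58   40 2037] [327.6 273.9] med [0.561  0.0319 0.1165] lo [ 0.5237 -0.0247  0.1121] hi [0.599  0.0885 0.1207]
mat [ 446  295   70   37 2066] [479.1 313.3] med [ 0.4804 -0.3173  0.0046] lo [ 4.433e-01 -3.938e-01 -4.000e-04] hi [ 0.519  -0.2437  0.0097]
brass [494 305  16  14 169] [501.6 311.8] med [ 0.4815 -0.3585  0.0372] lo [ 0.4685 -0.3737  0.0086] hi [ 0.4946 -0.3443  0.0421]
black [459 308  15  13 154] [465.9 314. ] med [ 0.4777 -0.2765  0.0381] lo [ 0.4665 -0.291   0.0247] hi [ 0.4906 -0.2646  0.0435]
```

View pics/rod_crop.png

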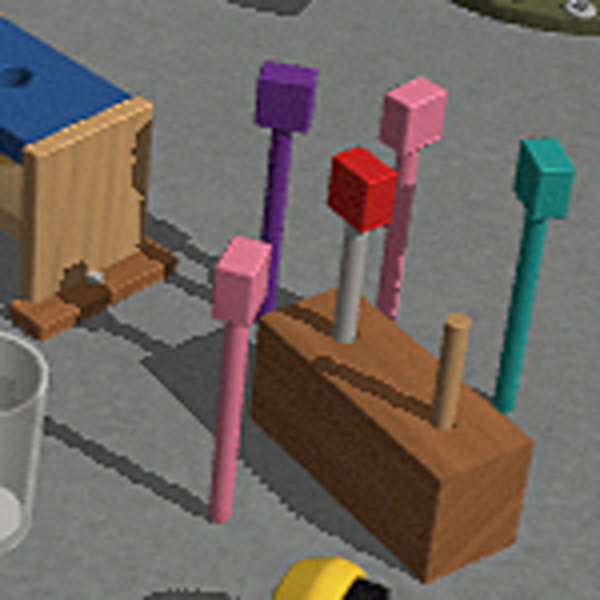

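View pics/top_crop.png

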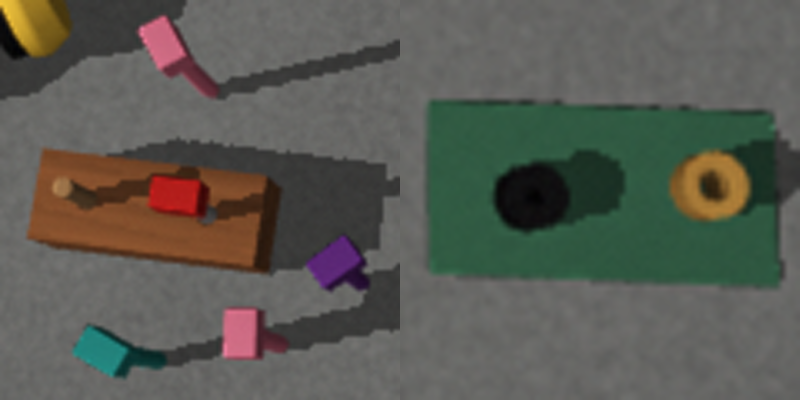

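Crops confirm it: the red head is on the bare steel shank in the rack's jig-side hole. The brass bush is the right-hand one on the mat (wide bore). Next I measure the details, including the pins, which are obstacles.

```bash
cat >> h.py <<'E'
def blob(c,w,name,lo,hi,box,pr=True):
    hsv=cv2.cvtColor(c['color'],cv2.COLOR_RGB2HSV); m=cv2.inRange(hsv,lo,hi); k=np.zeros_like(m); k[box[1]:box[3],box[0]:box[2]]=255; m&=k
    n,l,s,ce=cv2.connectedComponentsWithStats(m); i=1+np.argmax(s[1:,4]); p=w[l==i]
    if pr: print(name,s[i],ce[i].round(1),'med',np.nanmedian(p,0).round(4),'lo',np.nanpercentile(p,3,axis=0).round(4),'hi',np.nanpercentile(p,97,axis=0).round(4))
    return l==i
E
python3 - <<'E'
from h import *
from scipy.spatial.transform import Rotation as Ro
o=ctrl.get_obs(); print(Ro.from_euler('xyz',o['eef_rot']).as_matrix().round(3).tolist())
t=cam('top'); wt=cloud(t); c=cam('scene'); ws=cloud(c)
for nm,lo,hi,bx in [('pinkT',(160,60,60),(178,255,255),(185,225,215,260)),('pinkB',(160,60,60),(178,255,255),(210,312,240,340)),('purple',(130,100,30),(155,255,255),(235,290,270,320)),('teal',(80,100,40),(98,255,255),(165,315,205,345))]: blob(t,wt,nm,lo,hi,bx)
for nm,lo,hi,bx in [('pinkT',(160,60,60),(178,255,255),(385,270,415,350)),('pinkB',(160,60,60),(178,255,255),(430,230,460,300)),('purple',(130,100,30),(155,255,255),(400,225,425,300)),('teal',(80,100,40),(98,255,255),(460,240,490,320)),('red',(0,150,60),(6,255,255),(415,245,445,280)),('brass',(12,80,60),(30,255,255),(270,185,292,206))]: blob(c,ws,nm,lo,hi,bx)
# rects at plane
def rect(c,m,z):
    cs,_=cv2.findContours(m.astype(np.uint8),cv2.RETR_EXTERNAL,cv2.CHAIN_APPROX_NONE); k=max(cs,key=cv2.contourArea)[:,0]
    P=np.array([onz(c,u,v,z)[:2] for u,v in k])*1000; return cv2.minAreaRect(P.astype(np.float32))
for cc,ww,n,bx,bm in [(t,wt,'top',(280,240,380,310),(430,285,530,340)),(c,ws,'scene',(300,205,390,260),(255,185,325,225))]:
    m=blob(cc,ww,'b',(105,120,30),(125,255,255),bx,False); print(n,'plate',rect(cc,m,.116))
    m=blob(cc,ww,'m',(60,60,20),(90,255,255),bm,False); print(n,'mat',rect(cc,m,.004))
for n,cc,bx in [('top',t,(315,262,341,286)),('scene',c,(330,225,356,245))]:
    g=cc['color'][bx[1]:bx[3],bx[0]:bx[2]].max(2); 
    cv2.imwrite('pics/hole_%s.png'%n,cv2.resize(cc['color'][bx[1]-10:bx[3]+10,bx[0]-10:bx[2]+10,::-1],None,fx=10,fy=10,interpolation=0))
m=blob(t,wt,'rack',(5,100,30),(14,255,200),(150,260,240,310),True)
print('rack',rect(t,m,.07)); m=blob(t,wt,'red',(0,180,60),(6,255,255),(150,260,240,310)); print('redrect',rect(t,m,.18))
E
```

```text
[[-0.0, 0.91, 0.415], [0.001, 0.415, -0.91], [-1.0, 0.0, -0.001]]
pinkT [191 229  24  25 249] [201.4 240.5] med [0.629  0.2942 0.1696] lo [0.617  0.2831 0.0017] hi [0.6784 0.344  0.1754]
pinkB [216 317  21  16 235] [224.1 325.2] med [0.4543 0.2422 0.171 ] lo [0.4405 0.2349 0.0093] hi [0.4696 0.2549 0.1766]
purple [242 296  19  16 193] [251.1 304. ] med [0.4949 0.1877 0.1716] lo [0.4832 0.1757 0.0219] hi [0.5107 0.204  0.1756]
teal [172 323  28  15 229] [183.5 330.6] med [0.4452 0.3236 0.1711] lo [0.4335 0.3117 0.0222] hi [0.4572 0.3411 0.1757]
pinkT [392 274  16  72 559] [398.1 303.2] med [0.6376 0.2993 0.1246] lo [0.6193 0.2853 0.0055] hi [0.6497 0.3089 0.1746]
pinkB [434 234  18  61 458] [441.  257.1] med [0.4608 0.2482 0.1466] lo [0.4434 0.2357 0.0287] hi [0.4727 0.255  0.1745]
purple [404 230  15  64 404] [409.8 251. ] med [0.5017 0.1921 0.1475] lo [0.4916 0.1806 0.0222] hi [0.5131 0.2044 0.1747]
teal [463 249  21  69 517] [472.5 276.8] med [0.4513 0.3301 0.1291] lo [0.4423 0.3145 0.0118] hi [0.4609 0.3422 0.1746]
red [422 252  17  21 257] [430.2 261.7] med [0.5452 0.2898 0.1721]
[... 378 characters left out ...]
9297), 87.08790588378906)
scene plate ((569.4198608398438, 33.84886932373047), (96.82274627685547, 131.13259887695312), 1.9829697608947754)
scene mat ((483.12725830078125, -322.07989501953125), (163.052490234375, 80.81592559814453), 87.37753295898438)
rack [ 158  270   76   37 1873] [195.8 288.4] med [0.537  0.3255 0.0702] lo [0.5081 0.2494 0.0192] hi [0.574  0.3952 0.0756]
rack ((540.4580078125, 319.812744140625), (160.9287872314453, 64.21135711669922), 82.3924789428711)
red [194 277  19  13 193] [202.8 283.4] med [0.5371 0.2844 0.1793] lo [0.5272 0.2699 0.072 ] hi [0.5515 0.3035 0.1839]
redrect ((536.30908203125, 282.6464538574219), (35.76322555541992, 22.95562744140625), 84.0459213256836)
```

View pics/hole_top.png

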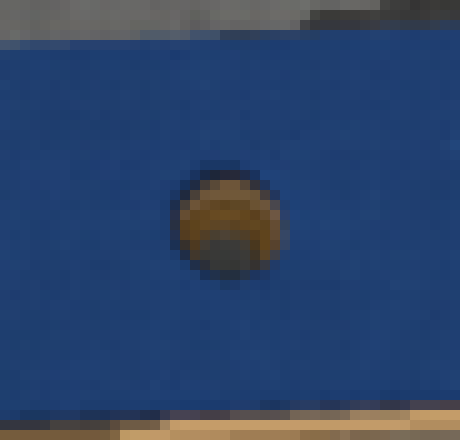

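View pics/hole_scene.png

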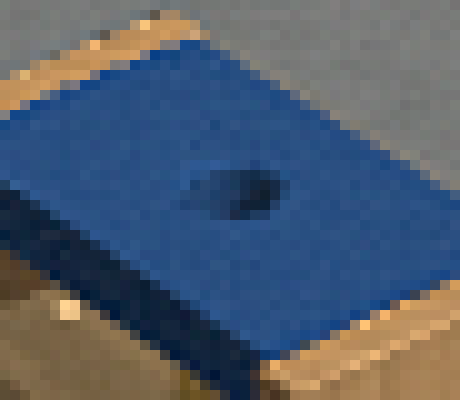

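```bash
cat >> h.py <<'E'
from scipy.spatial.transform import Rotation as Ro
def st():
    o=ctrl.get_obs(); R=Ro.from_euler('xyz',o['eef_rot']).as_matrix()
    print('t',round(o['time_s'],2),'tcp',(o['ee_pos']*1000).round(1),'jaw',np.degrees(np.arctan2(R[1,2],R[0,2])).round(2),'xax',R[:,0].round(4),'F',o['force'].round(1),'M',o['moment'].round(2),'w',round(o['grip_width']*1000,1),'q',o['qpos'].round(2)); return o,R
def go(x,y,z,jaw=None):
    o,R=st(); d=R.T@(np.array([x,y,z])/1000-o['ee_pos'])*1000
    a=np.degrees(np.arctan2(R[1,2],R[0,2])); print('shift',d.round(1),'roll',None if jaw is None else round(a-jaw,1))
E
python3 - <<'E'
from h import *
go(482,-359,120,0)
E
```

```text
t 0.35 tcp [ 228.1 -500.4  205.3] jaw -65.49 xax [-1.e-04  2.e-04 -1.e+00] F [ 0.1 -0.8  0.2] M [-0.06 -0.02  0.04] w 94.3 q [-1.21  0.3   1.52 -0.    1.32 -0.07]
shift [ 85.3 289.6 -23.3] roll -65.5
```

Request:
{"name": "servo_tool", "arguments": {
  "motion": [10,40,-3,-9,20,80,-6,-18,30,120,-9,-27,40,160,-13,-36,50,200,-16,-45,60,240,-19,-54,75,270,-22,-62,85,289.6,-23.3,-65.5,85,289.6,-23.3,-65.5,85,289.6,-23.3,-65.5],
  "gripper": 1
}}

```text
time_s: 1.6
ee_pos: [0.4815, -0.3598, 0.1209]
eef_rot: [-1.041, 1.57, -1.044]
force: [-0.5, -0.8, 0.2]
grip_width: 0.0938
```

Run:
```python
from h import *
c=cam('wrist'); save(c,'w1'); st()
w=cloud(c); m=blob(c,w,'brass',(10,60,40),(30,255,255),(100,50,540,400))
print(-c['R'].T@c['t'])
```

```text
t 1.65 tcp [ 481.4 -359.9  121.1] jaw -0.13 xax [ 5.e-04 -6.e-04 -1.e+00] F [-1.4 -0.5 -0.3] M [-0.05 -0.12 -0.02] w 93.9 q [-0.7   0.49  1.46 -0.    1.19 -0.7 ]
brass [ 301  222   47   51 1782] [324.  247.8] med [ 0.4814 -0.3611  0.0377] lo [ 0.4686 -0.374   0.0053] hi [ 0.4943 -0.3454  0.0392]
[ 0.4806039  -0.28601169  0.30035836]
```

View pics/w1.png

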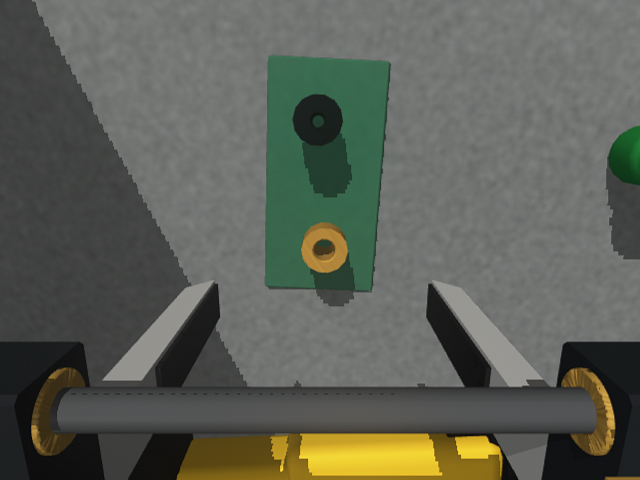

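The wrist view shows the brass bush at (324,248), with the black bush well clear at (318,119). I fit the ring top and check the TCP projection.

```bash
cat >> h.py <<'E'
def ring(c,m,w,z,tol=.004):
    k=m&(abs(w[...,2]-z)<tol)
    cs,_=cv2.findContours(k.astype(np.uint8),cv2.RETR_EXTERNAL,cv2.CHAIN_APPROX_NONE); q=max(cs,key=cv2.contourArea)[:,0]
    P=np.array([onz(c,u,v,z)[:2] for u,v in q])*1000
    e=cv2.fitEllipse(P.astype(np.float32)); mc=cv2.minEnclosingCircle(P.astype(np.float32)); return e,mc
E
python3 - <<'E'
from h import *
c=cam('wrist'); w=cloud(c); m=blob(c,w,'brass',(10,60,40),(30,255,255),(100,50,540,400),False)
print(ring(c,m,w,.038))
o,R=st(); print(proj(c,o['ee_pos']))
# fingertips by depth
z=c['z_map']; 
for v in (286,290): print([ (u,round(float(z[v,u]),3)) for u in range(185,225,5)],[ (u,round(float(z[v,u]),3)) for u in range(425,470,5)])
t=cam('top'); wt=cloud(t); m=blob(t,wt,'brass',(12,80,60),(30,255,255),(480,295,520,330),False); print(ring(t,m,wt,.038))
E
```

```text
(((481.3095703125, -359.435791015625), (28.896915435791016, 29.936952590942383), 3.395555019378662), ((481.49853515625, -359.37115478515625), 15.242167472839355))
t 1.7 tcp [ 481.4 -359.9  121.1] jaw -0.13 xax [ 7.e-04 -7.e-04 -1.e+00] F [0.7 0.1 0.5] M [-0.05 -0.09  0.03] w 94.2 q [-0.7   0.49  1.46 -0.    1.19 -0.7 ]
(np.float64(324.76696919659986), np.float64(299.51797855978225))
[(185, 0.319), (190, 0.182), (195, 0.183), (200, 0.183), (205, 0.181), (210, 0.184), (215, 0.187), (220, 0.319)] [(425, 0.318), (430, 0.186), (435, 0.184), (440, 0.182), (445, 0.182), (450, 0.182), (455, 0.182), (460, 0.32), (465, 0.319)]
[(185, 0.177), (190, 0.177), (195, 0.177), (200, 0.178), (205, 0.178), (210, 0.18), (215, 0.187), (220, 0.319)] [(425, 0.319), (430, 0.187), (435, 0.181), (440, 0.178), (445, 0.177), (450, 0.178), (455, 0.0), (460, 0.178), (465, 0.32)]
(((482.2573547363281, -358.6945495605469), (26.47721290588379, 29.173221588134766), 22.384559631347656), ((482.344482421875, -358.8651123046875), 15.155279159545898))
```

Request:
{"name": "servo_tool", "arguments": {
  "motion": [25,0,0,0,50,0.3,0,0,70,0.5,0,0,85,0.5,0,0,94,0.5,0,0,98.5,0.5,0,0,98.5,0.5,0,0,98.5,0.5,0,0]
}}

```text
time_s: 2.75
ee_pos: [0.4822, -0.3588, 0.0225]
eef_rot: [-0.715, 1.57, -0.715]
force: [0.6, -0.0, 0.6]
grip_width: 0.0936
```

Run:
```python
from h import *
c=cam('wrist'); save(c,'w2'); st()
w=cloud(c); m=blob(c,w,'brass',(10,60,40),(30,255,255),(100,50,540,400),True); print(ring(c,m,w,.038))
```

```text
t 2.8 tcp [ 482.2 -358.8   22.5] jaw 0.01 xax [ 6.e-04 -6.e-04 -1.e+00] F [-0.2  0.5  0.2] M [ 0.04 -0.08  0.01] w 93.8 q [-0.7   0.61  1.52 -0.    1.   -0.7 ]
brass [ 288  270   71   80 4491] [322.9 310. ] med [ 0.4814 -0.3601  0.0376] lo [ 0.4686 -0.373   0.0112] hi [ 0.4943 -0.3454  0.0391]
(((481.3709716796875, -359.3290710449219), (29.218935012817383, 30.624021530151367), 1.665243148803711), ((481.36920166015625, -359.15850830078125), 15.637995719909668))
```

View pics/w2.png

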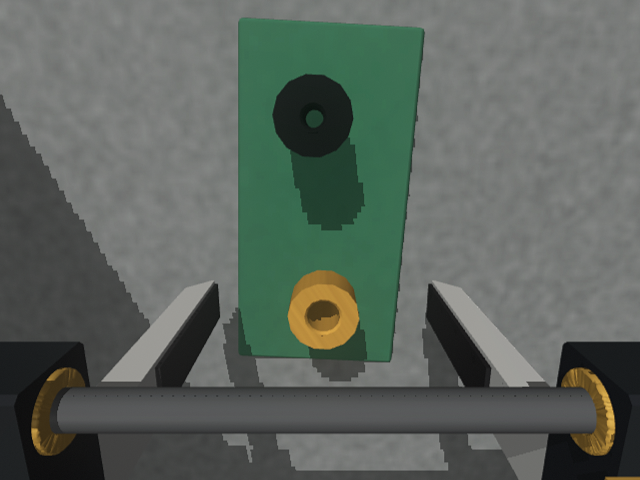

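The bush ring at (323,315) sits between the finger tips. Closing now.

Request:
{"name": "servo_tool", "arguments": {
  "motion": [0,0,0,0,0,0,0,0,0,0,0,0,0,0,0,0,0,0,0,0,0,0,0,0,0,0,0,0,0,0,0,0],
  "gripper": 0,
  "force": 25
}}

```text
time_s: 3.8
ee_pos: [0.482, -0.3586, 0.0219]
eef_rot: [2.923, 1.571, 2.924]
force: [0.3, -0.1, 0.2]
grip_width: 0.0289
```

Run:
```python
from h import *
c=cam('wrist'); save(c,'w3'); st()
w=cloud(c); m=blob(c,w,'brass',(10,60,40),(30,255,255),(100,50,540,380),True); print(ring(c,m,w,.038))
```

```text
t 3.85 tcp [ 482.  -358.6   22. ] jaw 0.01 xax [-0.  0. -1.] F [-0.4 -0.4  1. ] M [-0.04 -0.03  0.05] w 29.2 q [-0.7   0.61  1.52 -0.    1.   -0.7 ]
brass [ 287  271   72   80 4546] [322.7 311. ] med [ 0.4812 -0.3599  0.0376] lo [ 0.4682 -0.3733  0.0101] hi [ 0.4941 -0.3454  0.0392]
(((480.9652099609375, -359.3023376464844), (29.352066040039062, 30.550092697143555), 1.172123908996582), ((480.87359619140625, -359.2472229003906), 15.585865020751953))
```

View pics/w3.png

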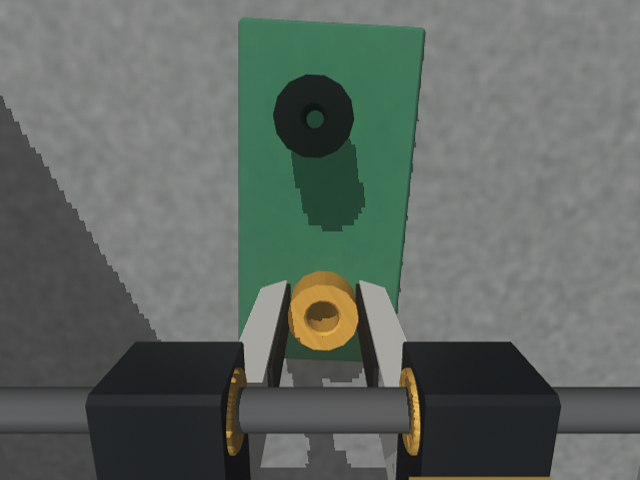

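Request:
{"name": "servo_tool", "arguments": {
  "motion": [-10,0,0,0,-40,0,0,0,-80,0,0,0,-120,0,0,0,-150,30,5,0,-163,75,15,0,-163,120,27,0,-163,165,39,0,-163,210,51,0,-163,255,63,0,-163,290,72,0,-163,310,77,0,-163,320,79,0,-163,320,79,0,-163,320,79,0]
}}

```text
time_s: 5.72
ee_pos: [0.5608, -0.0395, 0.185]
eef_rot: [-2.242, 1.571, -2.243]
force: [0.1, 0.2, -1.0]
grip_width: 0.029
```

Run:
```python
from h import *
c=cam('wrist'); save(c,'w4'); o,R=st()
w=cloud(c); m=blob(c,w,'brass',(10,60,40),(30,255,255),(200,250,440,380),True); print(ring(c,m,w,o['ee_pos'][2]+.016,.006))
```

```text
t 5.78 tcp [560.8 -39.5 184.9] jaw -0.05 xax [-1.e-04 -1.e-04 -1.e+00] F [-0.1 -0.6 -0.8] M [-0.03 -0.09 -0.02] w 29.4 q [-0.14  0.34  1.51 -0.    1.29 -0.13]
brass [ 287  270   72   81 4597] [322.8 310.9] med [ 0.56   -0.0408  0.2006] lo [ 0.5469 -0.0544  0.1726] hi [ 0.5732 -0.0263  0.2022]
(((559.8639526367188, -39.91152572631836), (29.4354248046875, 31.448427200317383), 1.2009962797164917), ((559.9659423828125, -39.75679397583008), 15.9669828414917))
```

View pics/w4.png

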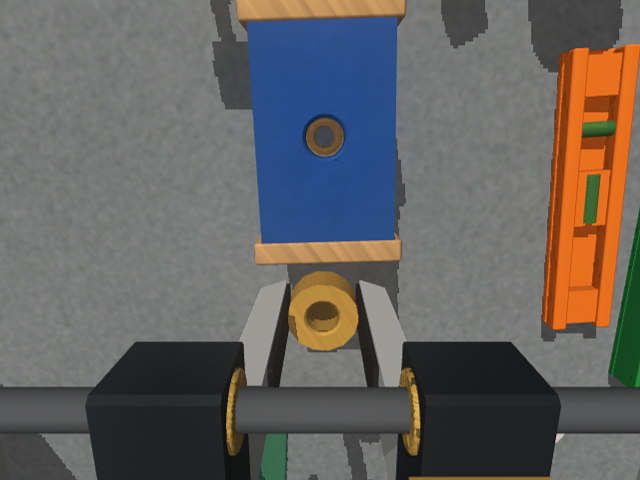

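The held bush is at (323,312), upright. The hole at (324,136) is fully visible, so I measure it with the same camera.

```bash
cat >> h.py <<'E'
def hole(c,box,z=.116,lo=(100,120,60)):
    hsv=cv2.cvtColor(c['color'],cv2.COLOR_RGB2HSV); b=cv2.inRange(hsv,lo,(128,255,255))==0
    k=np.zeros(b.shape,bool); k[box[1]:box[3],box[0]:box[2]]=1; b&=k
    n,l,s,ce=cv2.connectedComponentsWithStats(b.astype(np.uint8)); i=1+np.argmax(s[1:,4])
    cs,_=cv2.findContours((l==i).astype(np.uint8),cv2.RETR_EXTERNAL,cv2.CHAIN_APPROX_NONE); q=max(cs,key=cv2.contourArea)[:,0]
    P=np.array([onz(c,u,v,z)[:2] for u,v in q])*1000
    return s[i],cv2.fitEllipse(P.astype(np.float32)),cv2.minEnclosingCircle(P.astype(np.float32))
E
python3 - <<'E'
from h import *
c=cam('wrist'); print(hole(c,(280,90,370,190))); print(c['color'][136,295:355].tolist()[::3])
w=cloud(c); m=blob(c,w,'blue',(100,120,60),(128,255,255),(200,0,440,300))
t=cam('top'); print(hole(t,(312,260,343,288),lo=(100,150,60)))
print(proj(t,(.561,.032,.116)))
E
```

```text
(array([ 306,  117,   39,   40, 1219], dtype=int32), ((560.9723510742188, 30.898895263671875), (21.4199161529541, 21.583105087280273), 6.540858268737793), ((560.9507446289062, 30.914705276489258), 11.091980934143066))
[[38, 78, 138], [38, 77, 136], [38, 77, 138], [24, 46, 82], [115, 87, 54], [109, 82, 49], [92, 70, 45], [62, 65, 73], [68, 70, 76], [66, 70, 76], [65, 68, 74], [67, 71, 76], [64, 68, 74], [104, 86, 67], [111, 84, 51], [101, 77, 48], [87, 78, 69], [36, 72, 131], [37, 76, 138], [38, 78, 138]]
blue [  247    17   150   226 30199] [324.4 127.3] med [0.5607 0.0385 0.1161] lo [ 0.5233 -0.0257  0.1148] hi [0.5986 0.0886 0.1174]
(array([338, 260,   5,  28, 100], dtype=int32), ((546.0632934570312, 5.452134132385254), (7.5454511642456055, 83.78629302978516), 86.04193115234375), ((561.668701171875, 5.672487258911133), 29.19000244140625))
(np.float64(327.59907755732297), np.float64(273.9070515671883))
```

Request:
{"name": "servo_tool", "arguments": {
  "motion": [0,25,0.5,0,0,50,1,0,5,66,1.1,0,20,71,1.1,0,38,71,1.1,0,45,71,1.1,0,45,71,1.1,0,45,71,1.1,0]
}}

```text
time_s: 6.88
ee_pos: [0.5623, 0.0321, 0.1404]
eef_rot: [-0.015, 1.57, -0.015]
force: [-0.1, -0.5, -0.5]
grip_width: 0.029
```

Run:
```python
from h import *
c=cam('wrist'); save(c,'w5',(200,150,440,400),3); o,R=st()
s=cam('scene'); save(s,'s5',(290,170,400,300),5)
```

```text
t 6.92 tcp [562.3  32.2 140.5] jaw -0.01 xax [ 9.e-04 -0.e+00 -1.e+00] F [-0.1  0.9  0.2] M [ 0.06 -0.08  0.08] w 29.2 q [-0.01  0.39  1.56 -0.    1.19 -0.01]
```

View pics/w5.png

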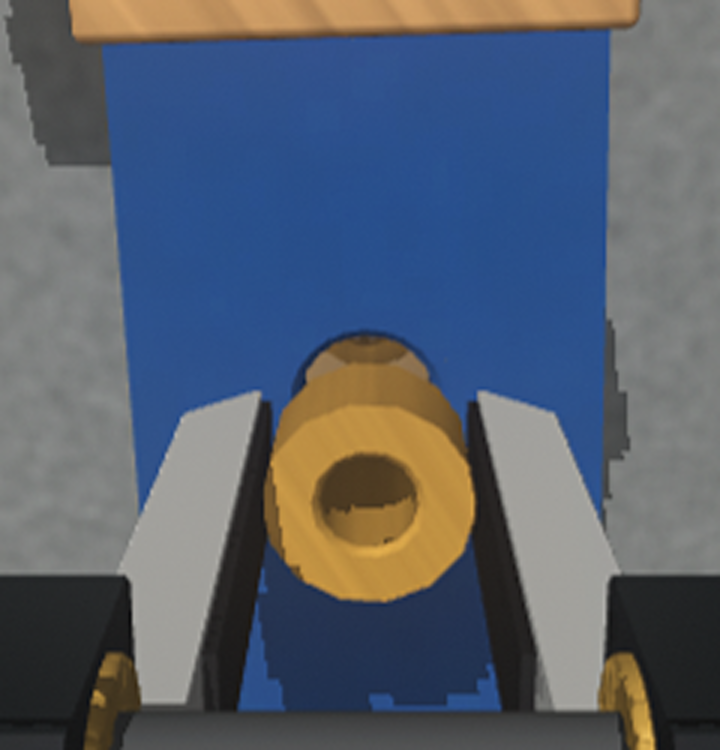

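View pics/s5.png

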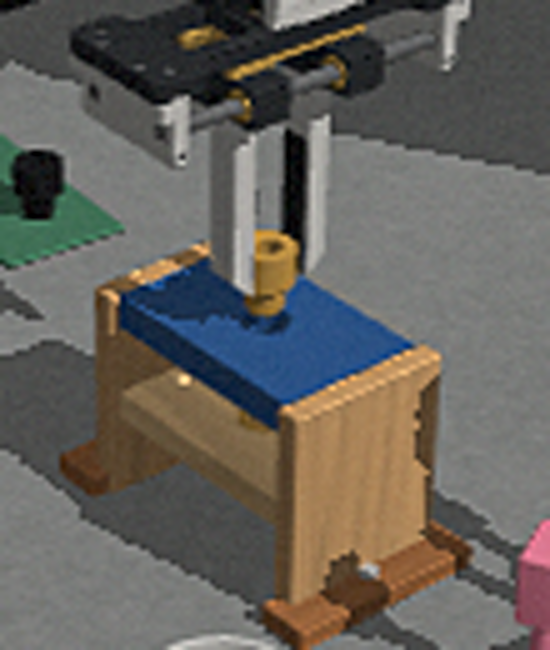

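Request:
{"name": "servo_tool", "arguments": {
  "motion": [0,-0.8,-0.5,0,3,-0.8,-0.5,0,6,-0.8,-0.5,0,8,-0.8,-0.5,0,10,-0.8,-0.5,0,10,-0.8,-0.5,0]
}}

```text
time_s: 7.72
ee_pos: [0.5615, 0.0316, 0.1298]
eef_rot: [3.095, 1.57, 3.095]
force: [-0.4, 0.3, -1.4]
grip_width: 0.0287
```

Run:
```python
from h import *
st()
```

```text
t 7.72 tcp [561.5  31.6 129.8] jaw 0.01 xax [-3.e-04  0.e+00 -1.e+00] F [-0.4  0.3 -1.4] M [ 0.01 -0.09 -0.01] w 28.7 q [-0.01  0.4   1.57  0.    1.17 -0.01]
```

Request:
{"name": "servo_tool", "arguments": {
  "motion": [3,0,0,0,6,0,0,0,8,0,0,0,9.5,0,0,0,10.5,0,0,0,11.2,0,0,0,11.2,0,0,0]
}}

```text
time_s: 8.6
ee_pos: [0.5615, 0.0316, 0.1187]
eef_rot: [2.847, 1.571, 2.847]
force: [0.0, 0.2, -1.0]
grip_width: 0.0296
```

Run:
```python
from h import *
st()
c=cam('wrist'); save(c,'w6',(200,150,440,400),3); s=cam('scene'); save(s,'s6',(290,170,400,300),5)
w=cloud(c); m=blob(c,w,'brass',(10,60,40),(30,255,255),(200,250,440,380),True); print(ring(c,m,w,.134,.006))
```

```text
t 8.6 tcp [561.5  31.6 118.7] jaw 0.01 xax [-1.e-04  0.e+00 -1.e+00] F [ 0.   0.2 -1. ] M [-0.03 -0.06 -0.01] w 29.6 q [-0.01  0.41  1.58  0.    1.15 -0.01]
brass [ 288  271   71   80 4497] [322.7 311. ] med [0.5607 0.0302 0.1345] lo [0.5478 0.0174 0.1116] hi [0.5735 0.0448 0.1359]
(((560.5697021484375, 31.00126075744629), (29.515783309936523, 31.843948364257812), 1.1894546747207642), ((560.697021484375, 31.192691802978516), 16.179319381713867))
```

View pics/s6.png

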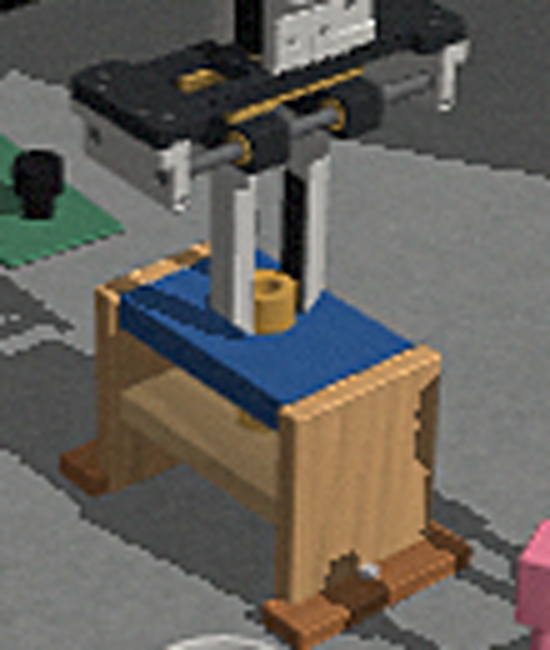

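The barrel is in the hole, within about 0.7 mm of seating. I press lightly, release, then rise.

Request:
{"name": "servo_tool", "arguments": {
  "motion": [0.7,0,0,0,0.9,0,0,0,0.9,0,0,0]
}}

```text
time_s: 9.07
ee_pos: [0.5616, 0.0316, 0.118]
eef_rot: [0.003, 1.571, 0.003]
force: [-0.2, 0.7, 1.8]
grip_width: 0.0293
```

Request:
{"name": "servo_tool", "arguments": {
  "motion": [0,0,0,0,0,0,0,0,0,0,0,0,0,0,0,0,0,0,0,0,-10,0,0,0,-40,0,0,0,-70,0,0,0,-70,0,0,0],
  "gripper": 0.6
}}

```text
time_s: 10.2
ee_pos: [0.5625, 0.0316, 0.1906]
eef_rot: [-0.012, 1.566, -0.011]
force: [-0.5, 0.8, -1.5]
grip_width: 0.056
```

Run:
```python
from h import *
st()
c=cam('wrist'); save(c,'w7',(200,150,440,400),3)
w=cloud(c); m=blob(c,w,'brass',(10,60,40),(30,255,255),(200,180,440,360),True); print(ring(c,m,w,.134,.003))
s=cam('scene'); save(s,'s7',(290,170,400,300),5)
```

```text
t 10.2 tcp [562.5  31.6 190.6] jaw 0.01 xax [ 4.6e-03 -1.0e-04 -1.0e+00] F [-0.5  0.8 -1.5] M [-0.04 -0.07 -0.07] w 56.0 q [-0.01  0.34  1.5  -0.    1.29 -0.01]
brass [ 296  234   51   55 2234] [320.7 261.3] med [0.5609 0.0287 0.1337] lo [0.548  0.0141 0.0617] hi [0.5735 0.0448 0.1352]
(((560.630126953125, 30.68706512451172), (29.00436019897461, 29.706661224365234), 2.283158302307129), ((560.6498413085938, 30.604597091674805), 15.18162727355957))
```

View pics/w7.png

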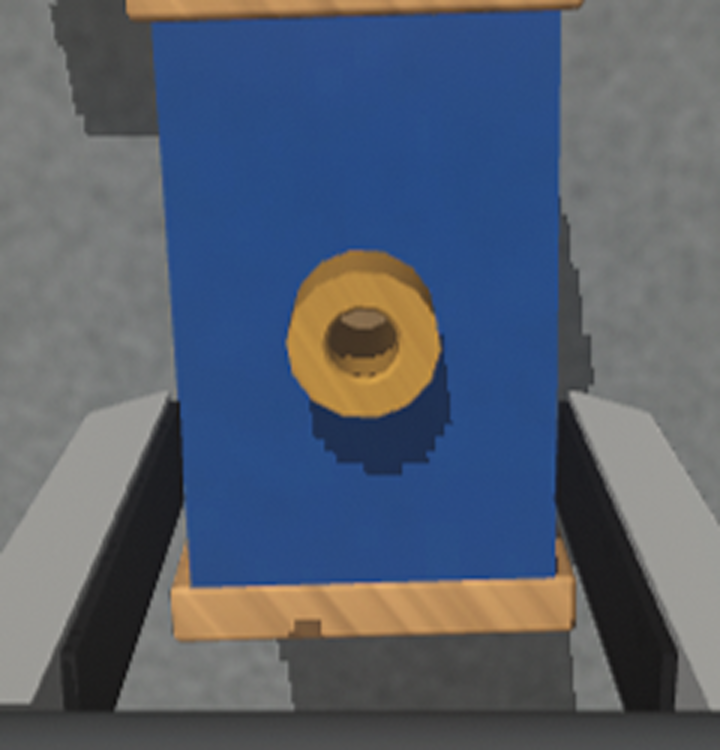

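View pics/s7.png

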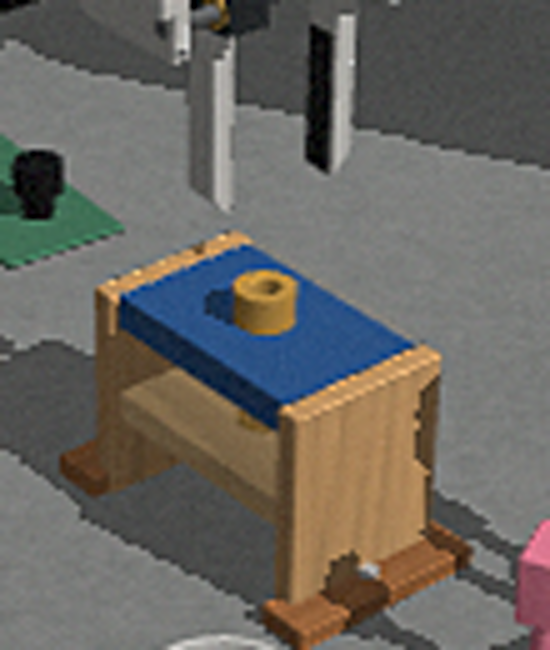

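Bush seated: the head sits flat on the plate, with its top at z≈134 mm. Now to the rod.

Request:
{"name": "servo_tool", "arguments": {
  "motion": [-30,15,0,0,-55,45,-3,1,-55,85,-7,2,-55,125,-11,3,-55,165,-15,4,-55,205,-19,5,-55,235,-22,6,-55,250,-25,7,-55,253,-25,7.4,-55,253,-25,7.4,-55,253,-25,7.4],
  "gripper": 1
}}

```text
time_s: 11.68
ee_pos: [0.5367, 0.2839, 0.2427]
eef_rot: [-2.417, 1.571, -2.547]
force: [-0.6, -0.7, -0.3]
grip_width: 0.0942
```

Run:
```python
from h import *
o,R=st()
c=cam('wrist'); save(c,'w8'); w=cloud(c)
m=blob(c,w,'red',(0,150,60),(6,255,255),(200,100,440,400),True)
k=m&(abs(w[...,2]-.180)<.004); cs,_=cv2.findContours(k.astype(np.uint8),0,1); q=max(cs,key=cv2.contourArea)[:,0]
P=np.array([onz(c,u,v,.18)[:2] for u,v in q])*1000; print(cv2.minAreaRect(P.astype(np.float32)))
```

```text
t 11.68 tcp [536.7 283.9 242.7] jaw -7.42 xax [-2.e-04 -1.e-04 -1.e+00] F [-0.6 -0.7 -0.3] M [-0.02 -0.03 -0.  ] w 94.2 q [ 0.43  0.41  1.29 -0.    1.44  0.56]
red [ 309  223   34   59 1888] [325.  252.6] med [0.5375 0.2877 0.1799] lo [0.5278 0.2709 0.1546] hi [0.5471 0.3    0.1812]
((537.3675537109375, 285.3936767578125), (29.708438873291016, 19.261938095092773), 82.58598327636719)
```

View pics/w8.png

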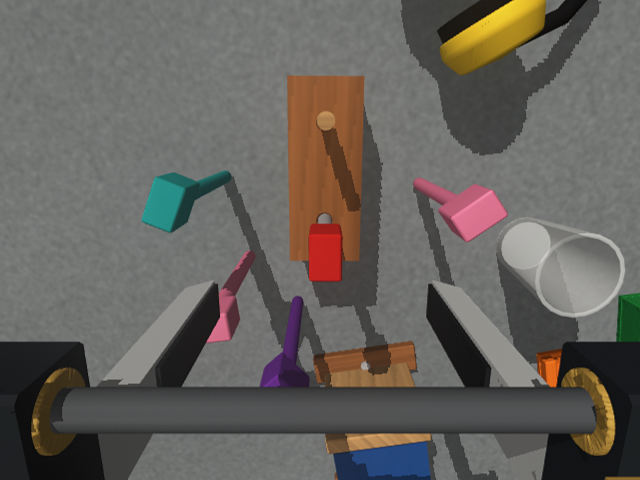

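The red head at (325,252) is lined up between the fingers, and the pins are clear of the finger path. Descend with a reduced opening.

Request:
{"name": "servo_tool", "arguments": {
  "motion": [20,2,1.3,0,45,2,1.3,0,70,2,1.3,0,85,2,1.3,0,93,2,1.3,0,96.5,2,1.3,0,96.5,2,1.3,0,96.5,2,1.3,0],
  "gripper": 0.65
}}

```text
time_s: 12.72
ee_pos: [0.5383, 0.2865, 0.147]
eef_rot: [0.581, 1.57, 0.452]
force: [-0.4, -1.1, 0.0]
grip_width: 0.0613
```

Run:
```python
from h import *
o,R=st()
c=cam('wrist'); save(c,'w9'); w=cloud(c)
m=blob(c,w,'red',(0,150,60),(6,255,255),(200,100,440,400),True)
k=m&(abs(w[...,2]-.180)<.004); cs,_=cv2.findContours(k.astype(np.uint8),0,1); q=max(cs,key=cv2.contourArea)[:,0]
P=np.array([onz(c,u,v,.18)[:2] for u,v in q])*1000; print(cv2.minAreaRect(P.astype(np.float32)))
```

```text
t 12.72 tcp [538.3 286.5 147. ] jaw -7.39 xax [ 8.e-04  4.e-04 -1.e+00] F [-0.4 -1.1  0. ] M [-0.02 -0.04  0.02] w 61.3 q [0.43 0.48 1.41 0.   1.25 0.56]
red [ 297  275   54   98 4869] [323.2 324.1] med [0.5378 0.2901 0.1798] lo [0.5281 0.2715 0.1547] hi [0.5474 0.3    0.1811]
((537.4218139648438, 285.75311279296875), (30.646451950073242, 19.513866424560547), 82.7223129272461)
```

View pics/w9.png

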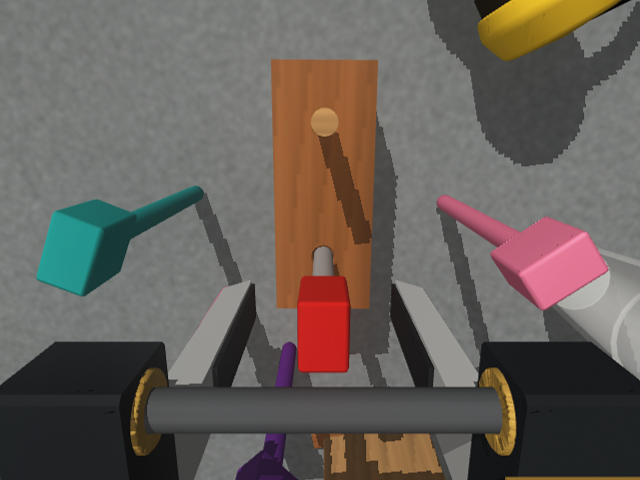

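The head at (323,324) is centred. Grip firmly.

Request:
{"name": "servo_tool", "arguments": {
  "motion": [0,0,0,0,0,0,0,0,0,0,0,0,0,0,0,0,0,0,0,0,0,0,0,0],
  "gripper": 0,
  "force": 50
}}

```text
time_s: 13.52
ee_pos: [0.538, 0.2864, 0.1463]
eef_rot: [-2.575, 1.571, -2.704]
force: [-0.5, 0.4, -0.2]
grip_width: 0.0195
```

Run:
```python
from h import *
o,R=st()
```

```text
t 13.53 tcp [538.  286.4 146.3] jaw -7.39 xax [-1.e-04 -0.e+00 -1.e+00] F [-0.5  0.4 -0.2] M [ 0.01 -0.12  0.01] w 19.5 q [ 0.43  0.48  1.41 -0.    1.25  0.56]
```

Request:
{"name": "servo_tool", "arguments": {
  "motion": [-5,0,0,0,-20,0,0,0,-45,0,0,0,-75,0,0,0,-105,0,0,0,-135,0,0,0,-155,0,0,0,-165,0,0,0,-165,0,0,0,-165,0,0,0]
}}

```text
time_s: 14.78
ee_pos: [0.5378, 0.2864, 0.3105]
eef_rot: [-2.61, 1.569, -2.739]
force: [-0.3, 0.4, -1.5]
grip_width: 0.02
```

Run:
```python
from h import *
o,R=st()
s=cam('scene'); save(s,'s10',(300,130,500,330),3); c=cam('wrist'); save(c,'w10')
```

```text
t 14.78 tcp [537.8 286.4 310.5] jaw -7.39 xax [-1.3e-03 -6.0e-04 -1.0e+00] F [-0.3  0.4 -1.5] M [-0.03 -0.08  0.03] w 20.0 q [0.43 0.39 1.16 0.   1.59 0.56]
```

View pics/s10.png

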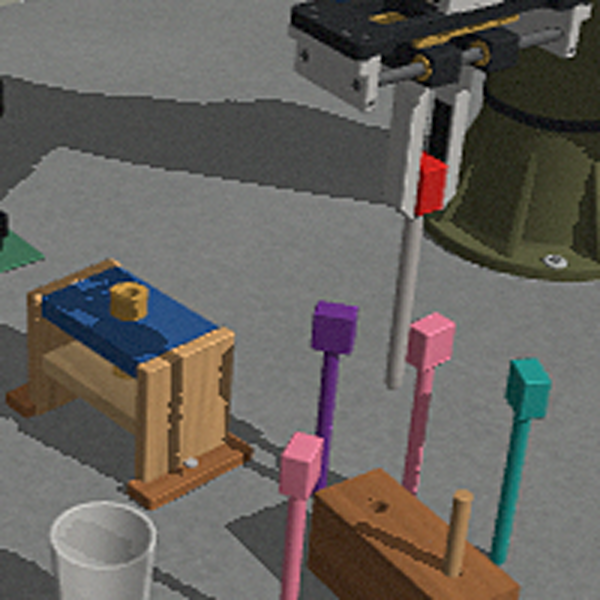

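View pics/w10.png

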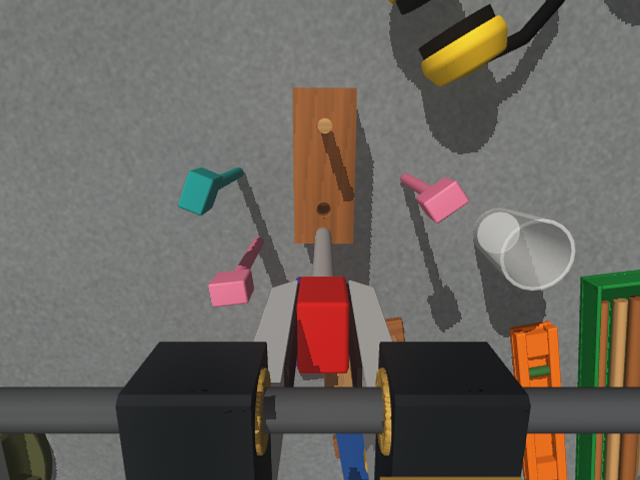

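The rod hangs plumb with its tip visible in the wrist view at (322,232). Move to 30 mm short of the bush to compare tip and bore.

Request:
{"name": "servo_tool", "arguments": {
  "motion": [0,-10,2,0,0,-35,7.5,0,0,-65,14,0,0,-95,20.5,0,0,-125,27,0,0,-155,33.5,0,0,-185,40,0,0,-215,46.5,0,5,-240,52,0,10,-260,56,0,15,-273,59,0,20,-279,60.5,0,20,-280,60.5,0,20,-280,60.5,0,20,-280,60.5,0]
}}

```text
time_s: 16.75
ee_pos: [0.5621, 0.0014, 0.2916]
eef_rot: [0.253, 1.57, 0.125]
force: [0.6, 0.4, -1.3]
grip_width: 0.0198
```

Run:
```python
from h import *
o,R=st()
c=cam('wrist'); save(c,'w11'); save(c,'w11c',(260,120,400,320),4); w=cloud(c)
s=cam('scene'); save(s,'s11',(290,100,450,300),4)
```

```text
t 16.75 tcp [562.1   1.4 291.6] jaw -7.35 xax [ 4.e-04  0.e+00 -1.e+00] F [ 0.6  0.4 -1.3] M [-0.01 -0.11  0.03] w 19.8 q [-0.06  0.28  1.35  0.    1.51  0.07]
```

View pics/w11c.png

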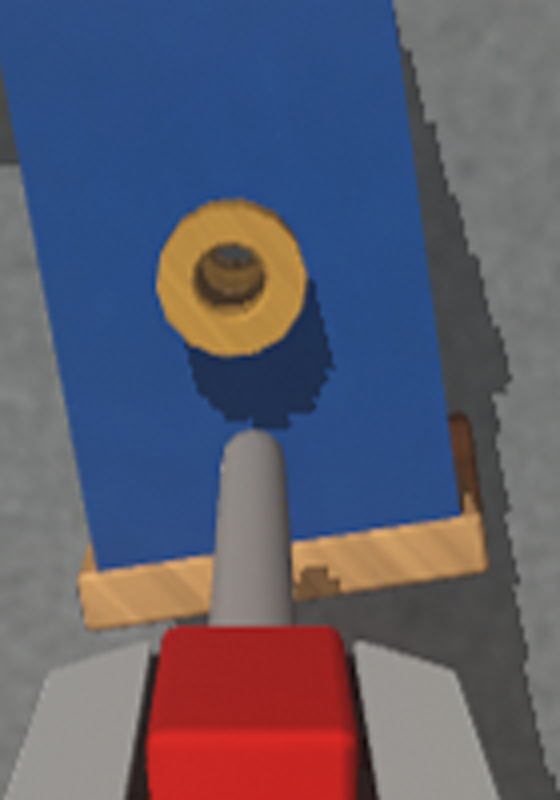

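View pics/s11.png

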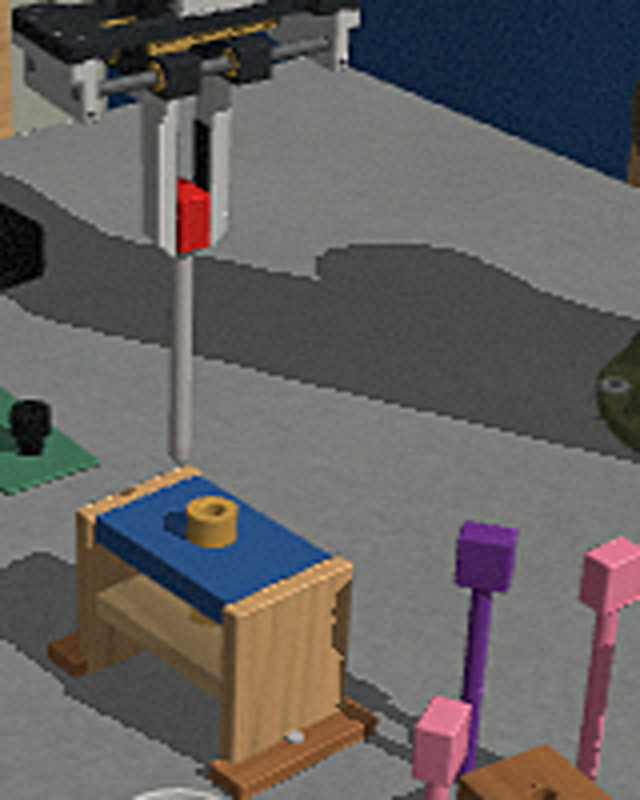

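```bash
cat > tip.py <<'E'
from h import *
def tip(c,o,ztip):
    w=cloud(c); a=w; z=a[...,2]
    T=o['ee_pos']; k=(abs(a[...,0]-T[0])<.02)&(abs(a[...,1]-T[1])<.02)&(z>ztip-.004)&(z<T[2]-.008)
    hsv=cv2.cvtColor(c['color'],cv2.COLOR_RGB2HSV); k&=(hsv[...,1]<70)
    k=cv2.morphologyEx(k.astype(np.uint8),cv2.MORPH_OPEN,np.ones((3,3)))
    n,l,s,ce=cv2.connectedComponentsWithStats(k); i=1+np.argmax(s[1:,4]); k=l==i
    v,u=np.where(k); print('rows',v.min(),v.max(),'n',k.sum())
    R=Ro.from_euler('xyz',o['eef_rot']).as_matrix(); ty=R[:,1]; tz=R[:,2]
    mid=[]
    for r in range(v.min()+6,v.max()-3,2):
        us=u[v==r]; um=(us.min()+us.max())/2
        p=np.nanmedian(w[r,int(um)-2:int(um)+3],axis=0)
        # centre ray through mid column, point on front surface; axis 6mm beyond along -ty
        d=p-T; mid.append([d[2]*1000,d@tz*1000,d@ty*1000-6,us.max()-us.min()+1])
    mid=np.array(mid); A=np.polyfit(mid[:,0],mid[:,1],1); B=np.polyfit(mid[:,0],mid[:,2],1)
    zt=(ztip-T[2])*1000; print('slope z,y',A[0].round(4),B[0].round(4),'head off z,y',np.polyval(A,18).round(2),np.polyval(B,18).round(2),'tip off z,y',np.polyval(A,zt).round(2),np.polyval(B,zt).round(2),'res',(mid[:,2]-np.polyval(B,mid[:,0])).std().round(2))
    r=v.min(); um=u[v<=r+1].mean(); e=onz(c,um,r-.5,ztip)-T; print('edge: z,y', (e@tz*1000).round(2),(e@ty*1000-4).round(2),'col',um)
E
python3 - <<'E'
from tip import *
o,R=st(); c=cam('wrist'); tip(c,o,o['ee_pos'][2]-.1383)
w=cloud(c); m=blob(c,w,'brass',(10,60,40),(30,255,255),(260,120,400,230),False); e=ring(c,m,w,.134,.003); print(e)
for q in (e[0][0],e[1][0]):
    d=np.array([q[0]/1000,q[1]/1000,0])-o['ee_pos']; print('bush rel tool y,z',(d@R[:,1]*1000).round(2),(d@R[:,2]*1000).round(2))
E
```

```text
t 16.85 tcp [562.    1.3 291.5] jaw -7.36 xax [ 3.e-04 -0.e+00 -1.e+00] F [ 0.3 -0.6 -1.1] M [-0.04 -0.07 -0.03] w 19.6 q [-0.06  0.28  1.35  0.    1.51  0.07]
rows 228 275 n 842
slope z,y 0.0039 -0.0012 head off z,y -0.8 -2.4 tip off z,y -1.41 -2.21 res 0.1
edge: z,y -1.01 -1.89 col 322.5
(((560.6835327148438, 30.57416534423828), (28.67474937438965, 29.082632064819336), 161.24778747558594), ((560.5804443359375, 30.55177116394043), 14.990031242370605))
bush rel tool y,z 28.84 -5.19
bush rel tool y,z 28.8 -5.29
```

Request:
{"name": "servo_tool", "arguments": {
  "motion": [0,10,-1.5,0,0,20,-3,0,3,27,-3.8,0,8,30.4,-4.1,0,12,30.4,-4.1,0,12,30.4,-4.1,0,12,30.4,-4.1,0]
}}

```text
time_s: 17.77
ee_pos: [0.5619, 0.0314, 0.2794]
eef_rot: [-0.069, 1.571, -0.198]
force: [-0.2, -0.3, -1.2]
grip_width: 0.0193
```

Run:
```python
from tip import *
o,R=st(); c=cam('wrist'); tip(c,o,o['ee_pos'][2]-.1383);save(c,'w12c',(260,150,400,300),5)
s=cam('scene'); save(s,'s12',(310,180,380,250),8)
```

```text
t 17.77 tcp [561.9  31.4 279.4] jaw -7.41 xax [ 1.e-04 -0.e+00 -1.e+00] F [-0.2 -0.3 -1.2] M [-0.   -0.04  0.01] w 19.3 q [-0.01  0.28  1.37 -0.    1.49  0.12]
rows 228 275 n 856
slope z,y 0.0034 -0.0015 head off z,y -0.76 -2.39 tip off z,y -1.29 -2.16 res 0.09
edge: z,y -0.78 -1.89 col 322.7894736842105
```

View pics/w12c.png

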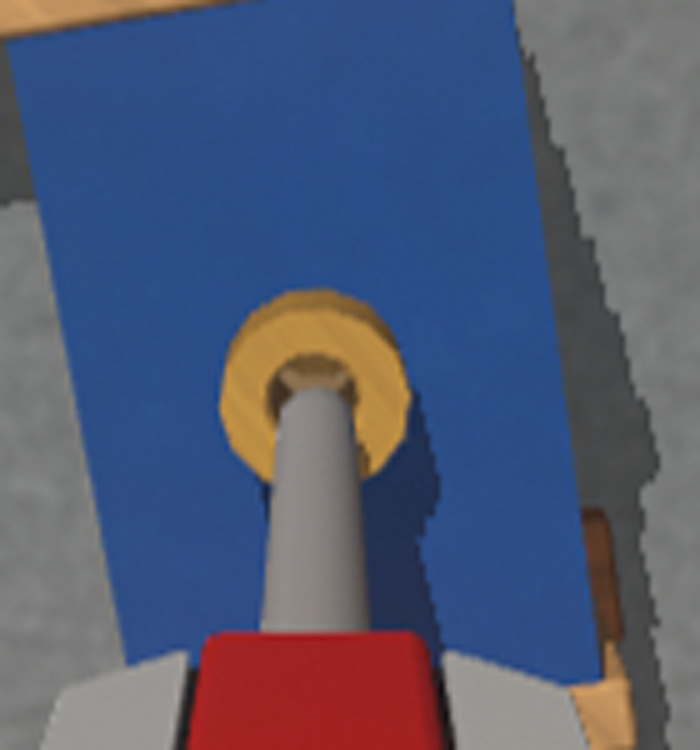

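View pics/s12.png

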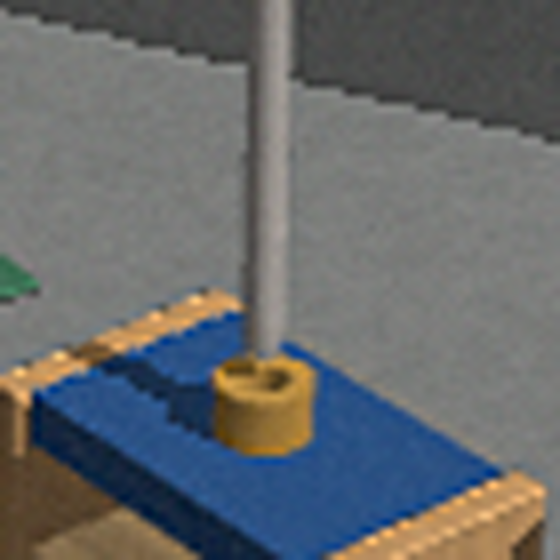

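Request:
{"name": "servo_tool", "arguments": {
  "motion": [4,0,0,0,8,0,0,0,11,0,0,0,14,0,0,0,17,0,0,0,17,0,0,0]
}}

```text
time_s: 18.62
ee_pos: [0.5618, 0.0317, 0.2621]
eef_rot: [-2.933, 1.57, -3.062]
force: [0.4, -0.5, 0.1]
grip_width: 0.0196
```

Run:
```python
from tip import *
o,R=st(); c=cam('wrist'); save(c,'w13c',(260,150,400,300),5)
w=cloud(c); m=blob(c,w,'brass',(10,60,40),(30,255,255),(260,180,400,275),True); print(c['z_map'].shape)
```

```text
t 18.62 tcp [561.8  31.7 262.1] jaw -7.39 xax [-3.e-04 -0.e+00 -1.e+00] F [ 0.4 -0.5  0.1] M [-0.02 -0.05 -0.02] w 19.6 q [-0.01  0.29  1.4  -0.    1.45  0.12]
brass [303 212  40  41 930] [322.7 229.7] med [0.5621 0.0351 0.1339] lo [0.5477 0.0195 0.1161] hi [0.574  0.0449 0.1354]
(480, 640)
```

View pics/w13c.png

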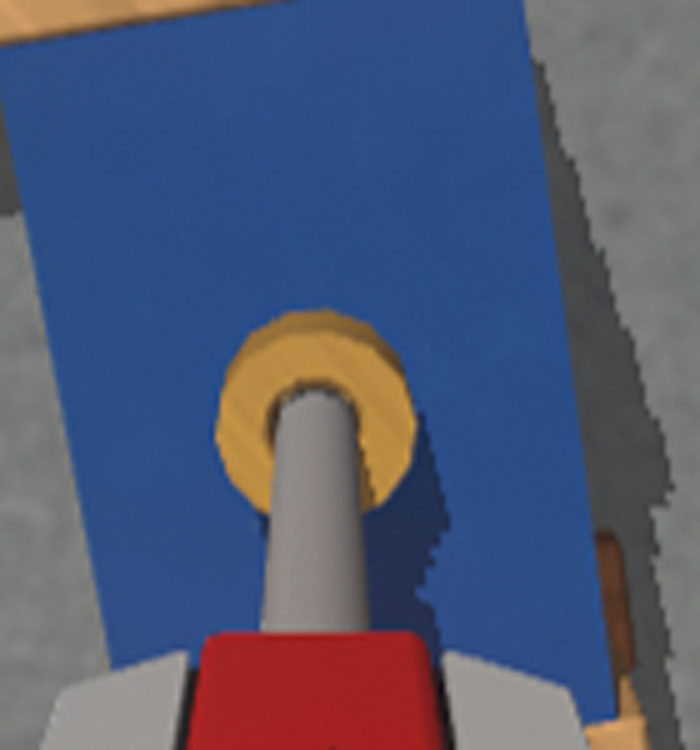

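The tip is inside the bore and there's no contact force. Next, lower it to between the plates (tip ≈ 80 mm).

Request:
{"name": "servo_tool", "arguments": {
  "motion": [6,0,0,0,12,0,0,0,18,0,0,0,24,0,0,0,30,0,0,0,36,0,0,0,42,0,0,0,44,0,0,0,44,0,0,0,44,0,0,0]
}}

```text
time_s: 19.92
ee_pos: [0.562, 0.0317, 0.2186]
eef_rot: [0.095, 1.57, -0.034]
force: [0.4, 0.3, -1.4]
grip_width: 0.0194
```

Run:
```python
from tip import *
o,R=st(); c=cam('wrist'); save(c,'w14c',(260,150,400,300),5)
s=cam('scene'); save(s,'s14',(300,170,400,290),6)
w=cloud(c); m=blob(c,w,'brass',(10,60,40),(30,255,255),(260,180,400,275),True)
```

```text
t 19.93 tcp [562.   31.7 218.6] jaw -7.39 xax [ 4.e-04 -0.e+00 -1.e+00] F [ 0.4  0.3 -1.4] M [-0.02 -0.04 -0.04] w 19.4 q [-0.01  0.32  1.47 -0.    1.36  0.12]
brass [ 300  224   46   48 1237] [322.3 244.5] med [0.5622 0.0356 0.1339] lo [0.5477 0.0199 0.12  ] hi [0.5741 0.0449 0.1354]
```

View pics/w14c.png

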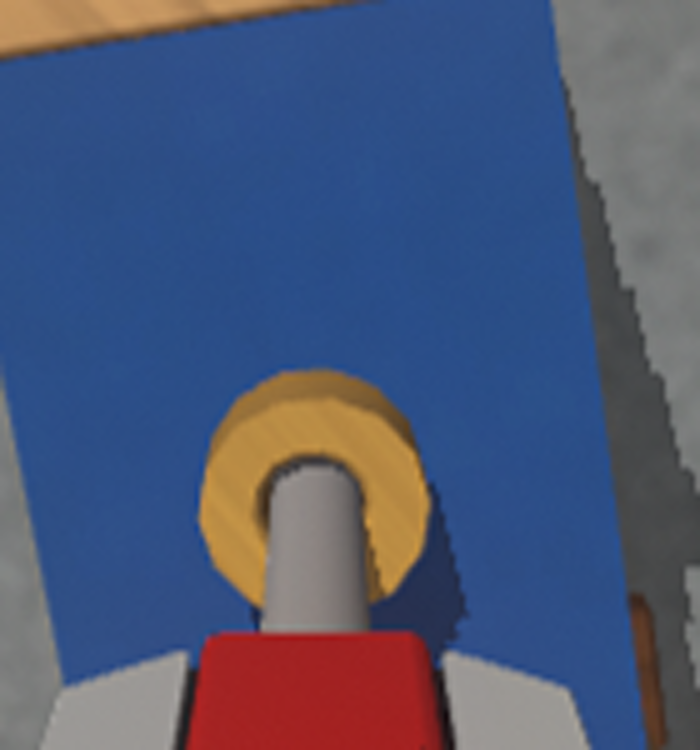

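View pics/s14.png

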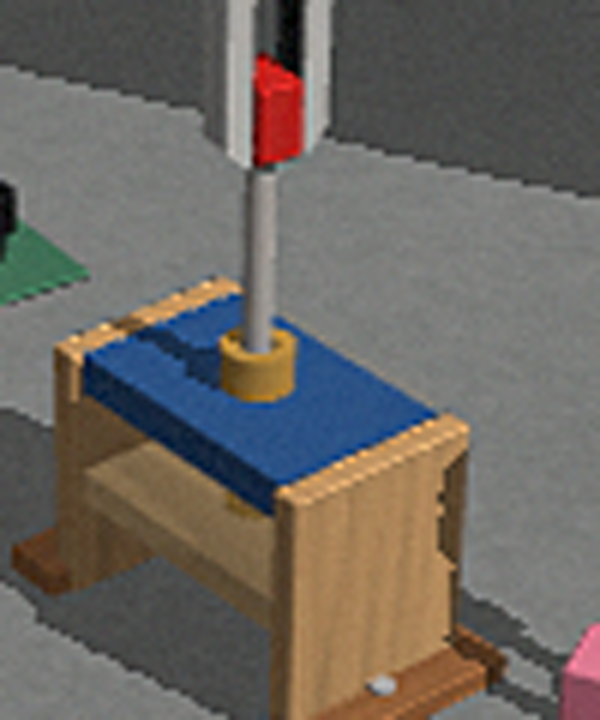

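Request:
{"name": "servo_tool", "arguments": {
  "motion": [6,0,0,0,12,0,0,0,16,0,0,0,19,0,0,0,22,0,0,0,25,0,0,0,28,0,0,0,28,0,0,0]
}}

```text
time_s: 21.02
ee_pos: [0.5618, 0.0317, 0.1901]
eef_rot: [2.633, 1.571, 2.504]
force: [-0.4, 0.9, -1.7]
grip_width: 0.0195
```

Run:
```python
from tip import *
o,R=st()
```

```text
t 21.02 tcp [561.8  31.7 190.1] jaw -7.39 xax [-2.e-04  1.e-04 -1.e+00] F [-0.4  0.9 -1.7] M [ 0.15 -0.18 -0.02] w 19.5 q [-0.01  0.34  1.5   0.    1.3   0.12]
```

Request:
{"name": "servo_tool", "arguments": {
  "motion": [4,0,0,0,8,0,0,0,12,0,0,0,16,0,0,0,20,0,0,0,24,0,0,0,28,0,0,0,30,0,0,0,30,0,0,0,30,0,0,0]
}}

```text
time_s: 22.28
ee_pos: [0.5618, 0.0317, 0.1603]
eef_rot: [3.067, 1.571, 2.938]
force: [2.0, 2.4, -2.3]
grip_width: 0.0199
```

Run:
```python
from tip import *
o,R=st()
c=cam('wrist'); save(c,'w15c',(240,200,400,350),5)
s=cam('scene'); save(s,'s15',(300,170,400,290),6); 
w=cloud(c); m=blob(c,w,'brass',(10,60,40),(30,255,255),(260,180,400,300),True)
t=cam('top'); save(t,'t15',(150,180,550,360),2)
```

```text
t 22.27 tcp [561.8  31.7 160.3] jaw -7.39 xax [-2.e-04  0.e+00 -1.e+00] F [ 2.   2.4 -2.3] M [ 0.52 -0.25 -0.03] w 19.9 q [-0.01  0.37  1.54  0.    1.24  0.12]
brass [ 295  247   57   37 1279] [322.7 263.4] med [0.5623 0.0401 0.1337] lo [0.5487 0.0323 0.1192] hi [0.5741 0.045  0.1355]
```

View pics/w15c.png

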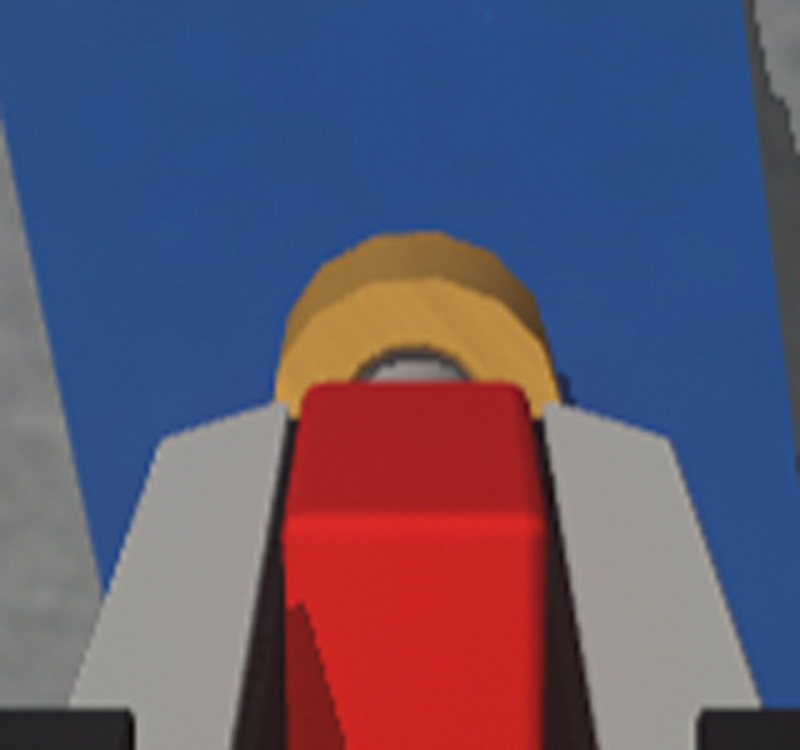

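View pics/s15.png

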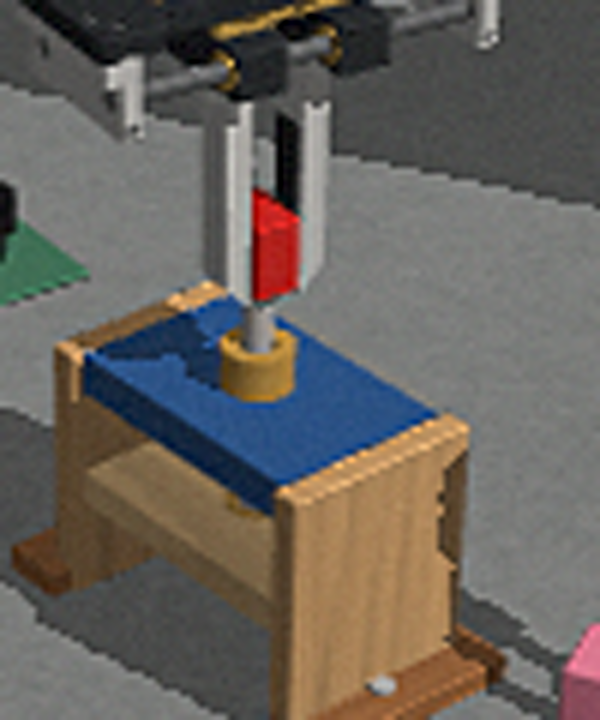

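View pics/t15.png

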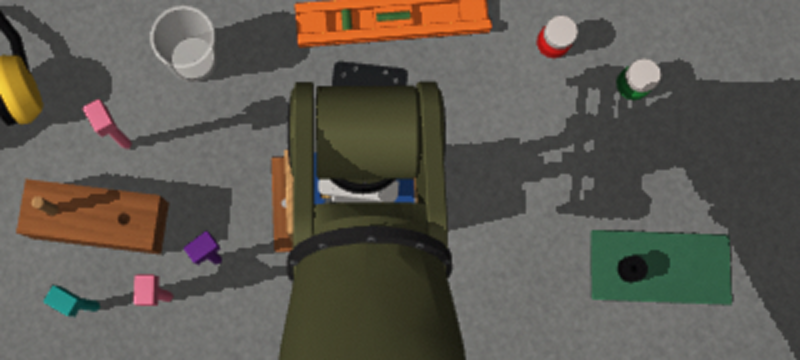

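The rod is through with only light side contact (≈3 N towards +x,+y), so I relieve it slightly. Then I check the head height in the grip for slip.

Request:
{"name": "servo_tool", "arguments": {
  "motion": [0,0.3,0.2,0,0,0.6,0.4,0,0,0.6,0.4,0,0,0.6,0.4,0]
}}

```text
time_s: 22.92
ee_pos: [0.5624, 0.0321, 0.1604]
eef_rot: [-1.086, 1.571, -1.215]
force: [-0.4, 0.3, -1.7]
grip_width: 0.0205
```

Run:
```python
from tip import *
o,R=st()
c=cam('wrist'); w=cloud(c)
m=blob(c,w,'red',(0,150,60),(6,255,255),(260,270,400,380),True)
p=w[m]; print('top z',np.nanpercentile(p[:,2],[50,80,90]).round(4))
m=blob(c,w,'brass',(10,60,40),(30,255,255),(260,180,400,300),False); p=w[m]; print('bush top',np.nanpercentile(p[:,2],[50,80]).round(4))
s=cam('scene'); ws=cloud(s); m=blob(s,ws,'sred',(0,150,60),(6,255,255),(330,190,360,230)); m=blob(s,ws,'sbrass',(12,80,60),(30,255,255),(330,215,355,240))
```

```text
t 22.93 tcp [562.4  32.1 160.4] jaw -7.39 xax [ 1.e-04 -2.e-04 -1.e+00] F [-0.4  0.3 -1.7] M [-0.04 -0.09 -0.02] w 20.5 q [-0.01  0.37  1.54 -0.    1.24  0.12]
red [ 296  277   54   96 4761] [322.3 325.8] med [0.5616 0.0353 0.1939] lo [0.5521 0.0171 0.1712] hi [0.5708 0.0456 0.1952]
top z [0.1939 0.1945 0.1948]
bush top [0.1337 0.1345]
sred [342 202   8  18 118] [345.1 210.9] med [0.5659 0.0427 0.1862] lo [0.5556 0.0244 0.1674] hi [0.5754 0.0475 0.1976]
sbrass [337 225  12  12 116] [342.5 230.8] med [0.569  0.037  0.1305] lo [0.5525 0.0196 0.1189] hi [0.5774 0.0454 0.1381]
```

Run:
```python
from h import *
st(); print(ctrl.hand_in()); st()
```

```text
t 23.02 tcp [562.3  32.1 160.4] jaw -7.39 xax [ 0.e+00 -1.e-04 -1.e+00] F [-0.2 -0.2 -0.1] M [-0.02 -0.05  0.04] w 20.2 q [-0.01  0.37  1.54 -0.    1.24  0.12]
the job is handed in; nothing more can be done
None
the job is handed in; nothing more can be done
```

The brass bush is seated head up in the blue plate's hole and released. The steel rod is through the bush and the lower plate, still held by its red head. I handed the job in at about 23 s; no verdict was reported.

**Last checks, none failed or disagreed:**
- **Bush:** its top is at about 134 mm, which is the fully home height.
- **Rod height:** the top of the red head is at 194 mm, so it has not slipped in the grip. That puts the tip at about 22 mm, roughly 23 mm below the lower plate and 22 mm off the table. I inferred this from the head height because the tip under the plate was never in clear view.
- **Rod tilt:** it measured under 0.005 rad before insertion.
- **Contact forces:** about 3 N of side contact appeared in the lower hole. I shifted the arm by under 1 mm and it dropped to near zero.
- **Grip:** set to 50 N, fingers 20 mm apart on the head.
- **Everything else:** in the last top view the dowel, black bush, pins, pots, cup and spirit level looked undisturbed. The ear defenders were only partly in that crop. I did not measure any of these.

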